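# Line up the laundry bottles by height on the drip tray

### The job

Stand the four laundry bottles on the drip tray's four round pads, one centred on each, lined up in order of height: the tallest on the pad nearest the blue dosing cup, going down to the shortest on the pad nearest the soap dish. Let go of them all upright, never let a bottle fall over, and leave the dosing cup and the soap dish where they stand.

Things in the scene. Friction and masses are not known exactly. Their poses are not given: they have to be found in the camera images.
- teal_bottle: Teal-green closed round bottle with dark teal cap and white label, the tallest: 190 mm high in all, body 60 mm across, about 0.3 kg. Its screw cap is a cylinder 38 mm across and 30 mm high, the topmost part, above a 28 mm neck 8 mm high: grip it by the cap from above. Origin: centre of the underside, z up along the bottle.
- blue_bottle: Light-blue closed flat-sided bottle with white cap, second tallest: 160 mm high in all, body 48 mm (its x) by 62 mm (its y), about 0.28 kg. Its screw cap is a cylinder 38 mm across and 30 mm high, the topmost part, above a 28 mm neck 8 mm high: grip it by the cap from above. Origin: centre of the underside, z up along the bottle.
- cream_bottle: Cream closed round bottle with copper cap and brown label, third tallest: 130 mm high in all, body 56 mm across, about 0.22 kg. Its screw cap is a cylinder 38 mm across and 30 mm high, the topmost part, above a 28 mm neck 8 mm high: grip it by the cap from above. Origin: centre of the underside, z up along the bottle.
- pink_bottle: Pink closed round bottle with dark red cap, the shortest: 100 mm high in all, body 64 mm across, about 0.2 kg. Its screw cap is a cylinder 38 mm across and 30 mm high, the topmost part, above a 28 mm neck 8 mm high: grip it by the cap from above. Origin: centre of the underside, z up along the bottle.
- pad_a: One end pad of the row of four (row order a, b, c, d; centres 95 mm apart in a straight line). Fixed flat round dark-grey rubber pad, 76 mm across, 3 mm thick, on the white drip tray (a 385 x 88 mm slab 10 mm thick). Origin: centre of its underside, so the surface a bottle stands on is 3 mm above it, 13 mm above the counter.
- pad_b: Second pad of the row, next to pad_a; same size and origin as pad_a.
- pad_c: Third pad of the row, between pad_b and pad_d; same size and origin as pad_a.
- pad_d: The other end pad of the row, next to pad_c; same size and origin as pad_a.
- dosing_cup: Blue open plastic dosing cup, 58 mm across the rim, 50 mm high, loose, standing on the counter off one end of the tray, about 105 mm from the centre of that end's pad (pad_a or pad_d, it varies). It marks the end for the tallest bottle and stays where it is. Origin: centre of its underside.
- soap_dish: White soap dish with a green bar of soap, 66 x 54 mm, 34 mm high, loose, standing on the counter off the other end of the tray. It marks the end for the shortest bottle and stays where it is. Origin: centre of its underside.
Not all that is in view belongs to the job. Leave any green look-alike of the pink_bottle alone.

How it is judged:
At the end, for the whole second after the job is handed in: All four stand upright (0.08 rad), at rest and released on the pads, foot within 5 mm of the pad surface, axis within 14 mm of the pad's centre: teal on the end pad by the dosing cup, then blue, then cream, then pink on the end pad by the soap dish (((horizontal distance between dosing_cup and pad_a below 0.18 m and horizontal distance between teal_bottle and pad_a below 0.014 m and horizontal distance between blue_bottle and pad_b below 0.014 m and horizontal distance between cream_bottle and pad_c below 0.014 m and horizontal distance between pink_bottle and pad_d below 0.014 m) or (horizontal distance between dosing_cup and pad_d below 0.18 m and horizontal distance between teal_bottle and pad_d below 0.014 m and horizontal distance between blue_bottle and pad_c below 0.014 m and horizontal distance between cream_bottle and pad_b below 0.014 m and horizontal distance between pink_bottle and pad_a below 0.014 m)) and angle between each of teal_bottle, blue_bottle, cream_bottle, pink_bottle's own z axis and vertical below 0.08 rad and z of teal_bottle in the frame of pad_a between -0.002 and 0.008 m and linear speed of each of teal_bottle, blue_bottle, cream_bottle, pink_bottle below 0.02 m/s and angular speed of each of teal_bottle, blue_bottle, cream_bottle, pink_bottle below 0.2 rad/s and contact force between each of teal_bottle, blue_bottle, cream_bottle, pink_bottle and the fingers below 0.1 N and z of blue_bottle in the frame of pad_a between -0.002 and 0.008 m and z of cream_bottle in the frame of pad_a between -0.002 and 0.008 m and z of pink_bottle in the frame of pad_a between -0.002 and 0.008 m); the robot touches nothing.
It fails at once if a bottle falls over (tilts more than 0.8 rad) (angle between any of teal_bottle, blue_bottle, cream_bottle, pink_bottle's own z axis and vertical above 0.8 rad).
It fails at once if the dosing cup or the soap dish is moved more than 30 mm (distance of any of dosing_cup, soap_dish from where it was at the start of the episode above 0.03 m).
It also fails if it takes over 102 s, if anything falls off the work surface, if the arm or the gripper's body presses on something with over 40 N, if the wrist force passes 120 N, or if a joint passes its speed limit or range.

### The arm

A 7-joint arm with a two-finger parallel gripper is mounted at the origin on the work surface. World frame = base frame: x ahead of the robot, y to its left, z up, the work surface at z = 0. Lengths are in m, angles in rad, forces in N, time in s.
With the tool pointing down it reaches from about 0.425 to 0.925 m from the base axis. Payload 6.8 kg.
Tool frame: the origin (TCP) lies at the very end of the fingers, on their centre line; the grasp point (between the pads) lies 19 mm behind it; z points along the fingers, y is the line along which they close (so a half turn about z gives the same grasp; the last joint's range is limited). The gripper opens to 85 mm and grips with 20 to 120 N. Pads are 22 mm wide; open, the fingers measure 114 mm over their backs; the gripper's body (76 mm by 85 mm) begins 54 mm behind the grasp point. The pads swing forward as they close: fully open they stand 13 mm farther back than shut.
Start: joints at [-0.108, 0.477, 0.022, 1.555, -0.011, 1.109, -0.083], TCP at [0.675, 0, 0.231] pointing down, gripper open.
Joint ranges: [-2.96, 2.96], [-0.34, 2.1], [-1.41, 1.46], [0.24, 2.44], [-1.37, 4.51], [0.17, 1.92], [-2.96, 2.96]. Speed limits (rad/s): [2.39, 2.39, 3.14, 3.14, 3.14, 3.14, 3.14].

### API

Orientations are given as a unit quaternion [w, x, y, z].
In Python, from station import * gives the robot as it stands.
- The arm moves only by the tool jog_arm, never from a script. Its argument "moves" is one flat list of numbers, 7 for each row, row after row: the shift along the tool's x, y, z normalised to -1 to 1, where 1 is 20 mm, then the turn, a rotation vector about the tool's x, y, z normalised to -1 to 1, where 1 is 4 degrees, then the opening, from 0 (shut) to 1 (fully open). In form: [x, y, z, rx, ry, rz, claw, x, y, z, rx, ry, rz, claw, ...]. A call has exactly 8 rows; each row shifts and turns the commanded pose from where the row before left it, along the tool's axes as they then stand; what a row does not reach is not made up. A row lasts 1/12 s, in which the tool goes at most 41.7 mm and 7.16 degrees, less where a joint would pass 70% of its speed; a pose out of reach is approached as far as the arm can. A call with a number of a shift or a turn outside -1 to 1 is refused whole. A call with a gripper value outside its range is refused whole. The fingers move at their own pace and stop on an object; "grip_force" is the grip in N (left out, the last holds). Time passes only in rows, so rows that do not move let the fingers close, or fill a call up. It gives the time, the measured TCP pose, the force, the opening and the grip force at its end, in the units of the state.
- get_obs(): the state, without advancing time (a new reading comes with each control period).
- read_camera(name): name is "scene" or "side" or "wrist"; returns a dict with "color" (400x640x3 uint8, blue, green, red), "fx", "fy", "cx", "cy" (pixels), "rvec" (rotation vector, rad) and "tvec" (3), from world to camera coordinates, as OpenCV has them. Camera axes: x right, y down, z forward; pixel columns grow to the right and rows downward; lengths in m; the calibration is good to about 2 mm. A picture is of the moment at which its call begins. There is no depth.
- hand_in(): hands the job in; it is judged then, once.
The state is a dict: "t": time; "q": joint angles; "joint_vel": joint speeds; "joint_torque": joint torques, N m; "eef_pos": TCP position; "tool_rot": TCP orientation; "contact_force": force on the tool from outside, world axes, zero at the start; "torque": the same for the moment, N m; "gripper_width": opening from 0.0 (shut) to 1.0 (fully open); "grasp_force": force on a finger pad.
Only numpy, scipy, OpenCV 4.12 (cv2) and the standard library are available. Lean on these libraries where they do the work, as an engineer would, in place of code of your own. Each camera call takes 0.05 s, during which the arm holds its last target. There are 200 camera calls.

## Working session

There is one attempt and no reset: what is moved stays moved. The work goes in short steps, Python scripts to look and compute and a tool call to move; the robot and the scene stay as the last step left them, time stands still between calls to the robot, and variables do not carry over. Pictures are saved under pics/ and viewed, at most 14 in all, crops included, and the job is handed in when it is done.

Besides the shell and the picture viewer there is one more tool, called as a command line: name --argument value ..., lists and objects as JSON in quotes. jog_arm: Moves the arm, as the interface text tells. Scaled input: -1 to 1 covers 20 mm each way for a shift and 4 degrees each way for a turn. Its arguments: {"type":"object","properties":{"moves":{"type":"array"},"grip_force":{"type":"number"}},"required":["moves"]}

```bash
mkdir -p pics; ls; python3 - <<'E'
from station import *
import cv2,numpy as np,pickle
o=get_obs(); print({k:np.round(v,3) for k,v in o.items()})
d={}
for n in ["scene","side","wrist"]:
    c=read_camera(n); d[n]=c; cv2.imwrite(f"pics/{n}0.png",c["color"])
    R=cv2.Rodrigues(np.array(c["rvec"],float))[0]; print(n,c["fx"],(-R.T@np.array(c["tvec"]).ravel()).round(3),R[2].round(2))
pickle.dump(d,open("d0.pkl","wb"))
E
```

```text
pics
{'t': np.float64(0.0), 'q': array([-0.108,  0.478,  0.022,  1.556, -0.012,  1.109, -0.083]), 'joint_vel': array([ 0.   , -0.001,  0.001,  0.   , -0.001, -0.   ,  0.002]), 'joint_torque': array([-1.0000e-03, -5.9644e+01,  1.6080e+00, -2.8119e+01,  1.2000e-02,
        9.0000e-03,  0.0000e+00]), 'eef_pos': array([ 0.674, -0.   ,  0.23 ]), 'tool_rot': array([-0.001,  0.707,  0.707, -0.001]), 'contact_force': array([-0.826, -0.284,  0.492]), 'torque': array([-0.012,  0.022, -0.026]), 'grasp_force': np.float64(0.0), 'gripper_width': np.float64(1.001)}
scene 509.51497696291796 [1.231 0.087 0.81 ] [-0.67 -0.05 -0.74]
side 376.54581925117503 [0.32  0.817 0.504] [ 0.24 -0.85 -0.48]
wrist 339.12608799712336 [0.674 0.072 0.373] [ 0.   -0.28 -0.96]
```

View pics/scene0.png

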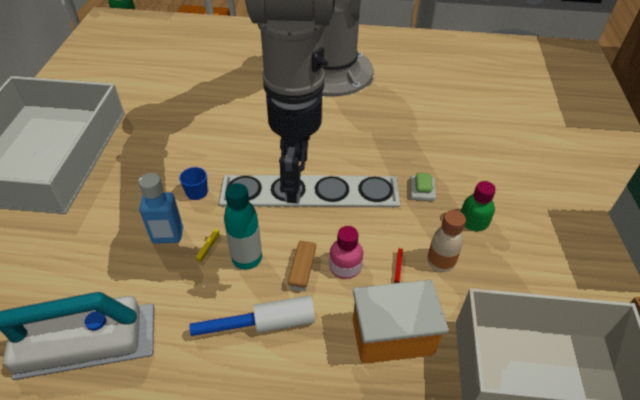

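View pics/side0.png

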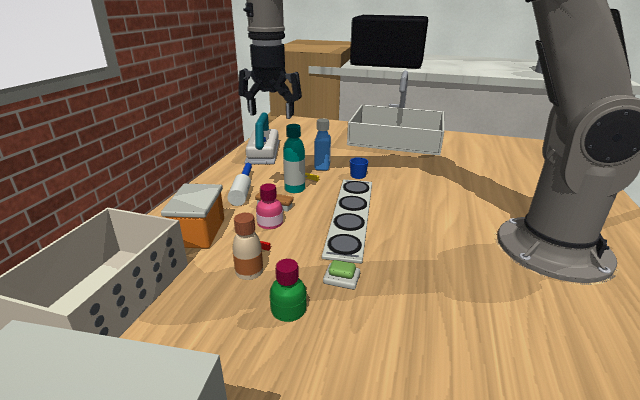

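Scene view: the cup is left of the tray at (194,183) and the soap dish is right at (424,187). The caps are at teal (237,195), blue (151,186), cream (454,222) and pink (347,238), and the green decoy is at (479,205). The side view shows all the caps too: teal (293,132), blue (322,126), cream (245,224), pink (268,192).

```bash
cat > h.py <<'E'
import cv2,numpy as np
def ray(c,p):
    K=np.array([[c["fx"],0,c["cx"]],[0,c["fy"],c["cy"]],[0,0,1]]);R=cv2.Rodrigues(np.array(c["rvec"],float))[0]
    return -R.T@np.array(c["tvec"],float).ravel(), R.T@np.linalg.inv(K)@np.array([p[0],p[1],1.])
def plane(c,p,z):
    o,d=ray(c,p); return (o+d*(z-o[2])/d[2])
def tri(c1,p1,c2,p2):
    a,u=ray(c1,p1);b,v=ray(c2,p2)
    s=np.linalg.lstsq(np.c_[u,-v],b-a,rcond=None)[0]
    P,Q=a+s[0]*u,b+s[1]*v
    return (P+Q)/2,np.linalg.norm(P-Q)
def seg(img,seed,box,tol=(12,70,70)):
    # pixels near the seed's HSV colour, connected to it, inside the box
    x0,y0,x1,y1=box; hsv=cv2.cvtColor(img,cv2.COLOR_BGR2HSV).astype(int)
    r=np.median(hsv[seed[1]-1:seed[1]+2,seed[0]-1:seed[0]+2].reshape(-1,3),0)
    d=np.abs(hsv-r); d[...,0]=np.minimum(d[...,0],180-d[...,0])
    m=(d<=np.array(tol)).all(2).astype(np.uint8); k=np.zeros_like(m); k[y0:y1,x0:x1]=m[y0:y1,x0:x1]
    n,l,s,c=cv2.connectedComponentsWithStats(k); i=l[seed[1],seed[0]]
    return l==i,s[i],c[i]
E
python3 - <<'E'
from h import *
import pickle
d=pickle.load(open("d0.pkl","rb")); S,D=d["scene"],d["side"]
caps={"teal":(.19,(237,195),(220,180,255,212),(293,132),(280,120,306,140)),
"blue":(.16,(151,186),(135,170,168,200),(322,126),(312,115,335,134)),
"cream":(.13,(454,223),(436,208,472,238),(245,226),(230,208,262,238)),
"pink":(.10,(347,238),(332,225,364,248),(268,192),(256,180,282,201))}
V=[S["color"].copy(),D["color"].copy()]
for n,(h,s,b,s2,b2) in caps.items():
    t=(180,60,60) if n=="blue" else (12,90,60)
    m,st,c=seg(S["color"],s,b,t); m2,st2,c2=seg(D["color"],s2,b2,t)
    V[0][m]=(0,255,255);V[1][m2]=(0,255,255)
    mid=lambda q:(q[0]+(q[2]-1)/2,q[1]+(q[3]-1)/2)
    print(n,st,st2,plane(S,mid(st),h-.015).round(4),plane(D,mid(st2),h-.015).round(4),[np.round(x,4) for x in tri(S,mid(st),D,mid(st2))])
# pads: dark low-saturation ellipses
for nm,c,box,v in(("scene",S,(215,170,405,210),0),("side",D,(322,175,375,262),1)):
    g=cv2.cvtColor(c["color"],cv2.COLOR_BGR2HSV); x0,y0,x1,y1=box
    m=((g[...,2]<125)&(g[...,1]<60)).astype(np.uint8); k=np.zeros_like(m);k[y0:y1,x0:x1]=m[y0:y1,x0:x1]
    for q in cv2.findContours(k,cv2.RETR_EXTERNAL,cv2.CHAIN_APPROX_NONE)[0]:
        if cv2.contourArea(q)>150:
            e=cv2.fitEllipse(q); cv2.ellipse(V[v],e,(0,0,255),1); print(nm,np.round(e[0],1),np.round(e[1],1),plane(c,e[0],.013).round(4))
for nm,p,q,z in(("cup",(194,174),(359,162),.05),("dish",(424,187),(342,272),.02)): print(nm,plane(S,p,z).round(3),plane(D,q,z).round(3))
a=cv2.resize(V[0][150:280,125:505],None,fx=2,fy=2);b=cv2.resize(V[1][100:270,200:400],None,fx=1.8,fy=1.8)
o=np.zeros((a.shape[0]+b.shape[0],760,3),np.uint8);o[:a.shape[0]]=a;o[a.shape[0]:,:b.shape[1]]=b
cv2.imwrite("pics/m1.png",o)
E
```

```text
teal [226 184  29  28 606] [287 124  13  16 191] [ 0.6604 -0.1014  0.175 ] [ 0.6543 -0.0945  0.175 ] [array([ 0.6574, -0.1025,  0.1719]), np.float64(0.0005)]
blue [138 173  30  27 522] [317 118  12  16 146] [ 0.624  -0.2723  0.145 ] [ 0.618  -0.2581  0.145 ] [array([ 0.6216, -0.2737,  0.1408]), np.float64(0.0023)]
cream [436 208  36  30 801] [234 213  22  25 442] [0.622  0.2719 0.115 ] [0.6196 0.2787 0.115 ] [array([0.6211, 0.2734, 0.1124]), np.float64(0.0028)]
pink [338 226  23  22 336] [260 184  18  17 255] [0.6513 0.088  0.085 ] [0.6525 0.0894 0.085 ] [array([0.6523, 0.0884, 0.0851]), np.float64(0.0016)]
scene [376.5 189. ] [24.7 37.7] [0.4556 0.1388 0.013 ]
scene [331.5 188.7] [24.9 34.2] [0.4662 0.0416 0.013 ]
scene [243.4 187.9] [24.2 35.7] [ 0.486 -0.148  0.013]
scene [105.3 231. ] [ 58.9 340.6] [ 0.6355 -0.396   0.013 ]
side [343.8 245.1] [22.3 35.4] [0.4528 0.1479 0.013 ]
side [348.6 221.6] [16.9 30.8] [0.4633 0.0497 0.013 ]
side [352.5 202.9] [14.  28.3] [ 0.4731 -0.0438  0.013 ]
side [355.8 186.9] [12.1 26.1] [ 0.4832 -0.1383  0.013 ]
cup [ 0.493 -0.249  0.05 ] [ 0.494 -0.233  0.05 ]
dish [0.444 0.241 0.02 ] [0.434 0.246 0.02 ]
```

View pics/m1.png

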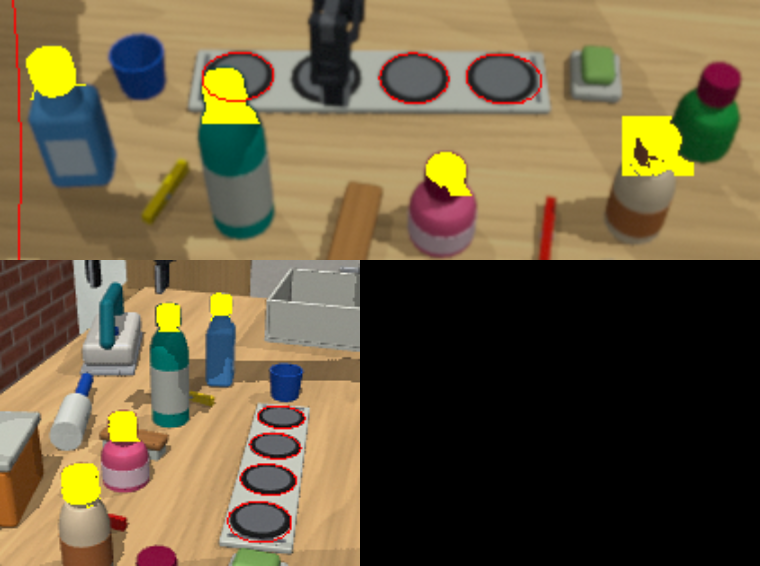

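The overlay fits most caps. The cream and pink masks in the scene view leak, and the pad fits are up to 8 mm apart between views, so I'll refine with the wrist camera.

View pics/wrist0.png

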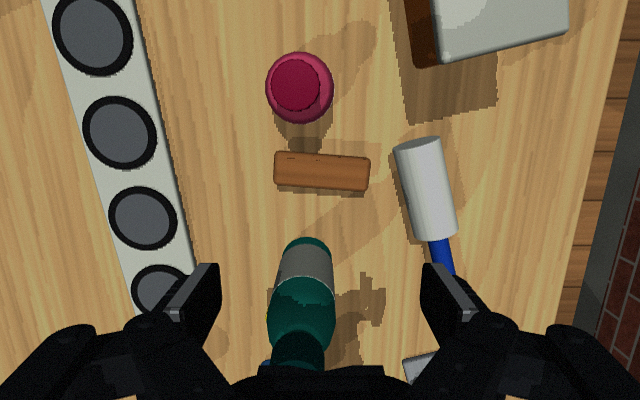

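jog_arm --moves '[0,-1,-1,0,0,0,1,0,-1,-1,0,0,0,1,0,-1,-1,0,0,0,1,0,-1,-1,0,0,0,1,0,-1,-1,0,0,0,1,0,-1,-1,0,0,0,1,0,-1,-1,0,0,0,1,0,-1,-1,0,0,0,1]'

```text
t: 0.82
eef_pos: [0.5137, -0.0001, 0.3919]
tool_rot: [-0.0, 0.707, 0.707, -0.0]
contact_force: [1.3, 0.6, 0.2]
gripper_width: 1.003
grasp_force: 0.0
```

jog_arm --moves '[0,0,0,0,0,0,1,0,0,0,0,0,0,1,0,0,0,0,0,0,1,0,0,0,0,0,0,1,0,0,0,0,0,0,1,0,0,0,0,0,0,1,0,0,0,0,0,0,1,0,0,0,0,0,0,1]'

```text
t: 1.48
eef_pos: [0.5151, 0.0, 0.3908]
tool_rot: [-0.0, 0.707, 0.707, -0.0]
contact_force: [0.2, 0.0, -0.2]
gripper_width: 0.997
grasp_force: 0.0
```

```bash
python3 - <<'E'
from station import *
import cv2,numpy as np,pickle
o=get_obs(); print(o["eef_pos"],o["tool_rot"])
d={n:read_camera(n) for n in("wrist","scene","side")}
pickle.dump(d,open("d1.pkl","wb")); cv2.imwrite("pics/w1.png",d["wrist"]["color"])
E
```

```text
[5.15127173e-01 3.46222194e-05 3.90822159e-01] [-2.59978007e-04  7.07121301e-01  7.07092141e-01 -3.18845492e-04]
```

View pics/w1.png

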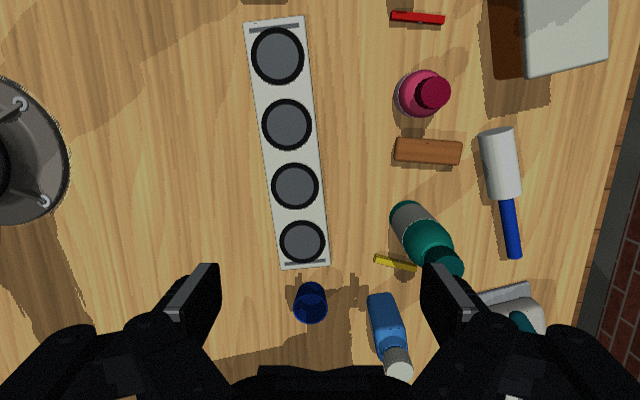

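Wrist view: all four pads are clear at (278,55), (287,124), (295,186) and (302,241). The pink cap is at (432,93), and the cup at (310,302) lies beyond the lower end of the row (-y).

```bash
python3 - <<'E'
from h import *
import pickle
d=pickle.load(open("d1.pkl","rb"));W,S,D=d["wrist"],d["scene"],d["side"]
P=[]
for s in [(278,55),(287,124),(295,186),(302,241)]:
    m,st,c=seg(W["color"],s,(s[0]-32,s[1]-32,s[0]+32,s[1]+32),(180,60,28))
    q=max(cv2.findContours(m.astype(np.uint8),0,1)[0],key=cv2.contourArea); e=cv2.fitEllipse(cv2.convexHull(q))
    P.append(plane(W,e[0],.013)[:2]); print(np.round(e[0],1),np.round(e[1],1),P[-1].round(4))
P=np.array(P); print(np.linalg.norm(np.diff(P,axis=0),axis=1))
t=np.arange(4)-1.5; u=(P[0]-P[3])/np.linalg.norm(P[0]-P[3]); F=np.array([P.mean(0)-u*.095*k for k in t]); print("fit\n",F.round(4))
V=[S["color"].copy(),D["color"].copy()]
def red(im,box,lo,hi):
    pass
for n,h,s,b,s2,b2,t in(("teal",.19,(237,191),(224,180,252,207),(293,130),(284,120,303,136),(12,100,40)),
 ("blue",.16,(151,186),(135,170,168,197),(322,126),(312,115,335,132),(180,50,70)),
 ("cream",.13,(456,228),(440,208,470,233),(245,226),(230,208,262,234),(8,45,70)),
 ("pink",.10,(347,238),(332,225,364,247),(268,192),(256,180,282,199),(12,60,45))):
    for v,c,ss,bb in((0,S,s,b),(1,D,s2,b2)):
        m,st,_=seg(c["color"],ss,bb,t); V[v][m]=(0,255,255)
        x,y,w,hh=st[:4]
        # horizontal middle of the cap, vertical mid-row
        print(n,v,st,plane(c,(x+(w-1)/2,y+(hh-1)/2),h-.015).round(4))
m,st,c=seg(W["color"],(432,93),(405,70,455,112),(12,60,45)); print("pink wrist",st,plane(W,c,.095).round(4))
a=cv2.resize(V[0][165:260,125:475],None,fx=2.2,fy=2.2);b=cv2.resize(V[1][110:240,225:345],None,fx=2.8,fy=2.8)
o=np.zeros((a.shape[0]+b.shape[0],770,3),np.uint8);o[:a.shape[0]]=a;o[a.shape[0]:,:b.shape[1]]=b
cv2.imwrite("pics/m2.png",o); 
E
```

```text
[277.1  55.8] [41.5 45.4] [0.4539 0.1393]
[286.2 124.4] [39.4 41.2] [0.4642 0.0445]
[294.4 186. ] [36.5 37.7] [ 0.4744 -0.05  ]
[301.7 241.8] [33.5 35.7] [ 0.4846 -0.1445]
[0.09529832 0.09507446 0.09508402]
fit
 [[ 0.4539  0.139 ]
 [ 0.4642  0.0446]
 [ 0.4744 -0.0499]
 [ 0.4846 -0.1443]]
teal 0 [226 183  26  24 367] [ 0.6539 -0.1054  0.175 ]
teal 1 [287 124  13  12 149] [ 0.6599 -0.1102  0.175 ]
blue 0 [138 172  26  25 471] [ 0.6196 -0.2775  0.145 ]
blue 1 [317 118  12  14 145] [ 0.6207 -0.2676  0.145 ]
cream 0 [440 209  26  24 491] [0.6174 0.2705 0.115 ]
cream 1 [232 212  24  22 421] [0.6253 0.2712 0.115 ]
pink 0 [338 226  20  16 249] [0.6447 0.0848 0.085 ]
pink 1 [261 184  15  15 212] [0.6557 0.085  0.085 ]
pink wrist [ 405   70   46   42 1144] [0.6482 0.0868 0.095 ]
```

View pics/m2.png

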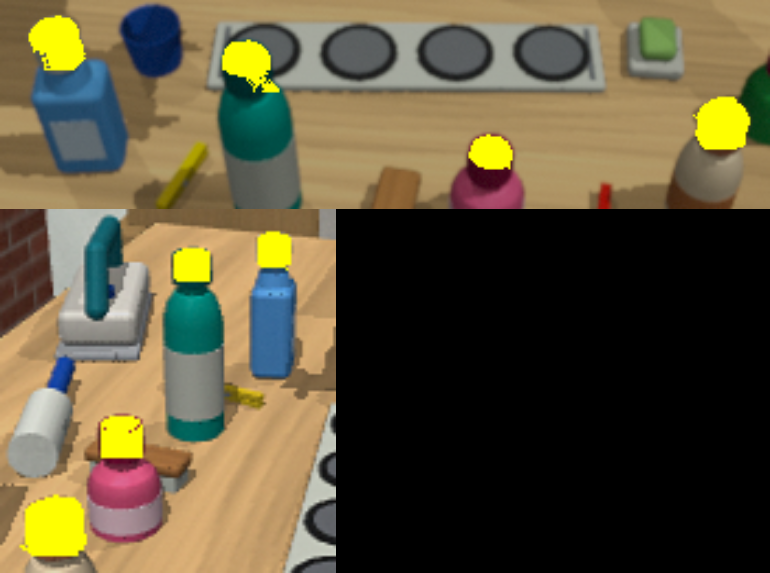

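Pads fitted: spacing 95.1 mm, cup at the -y end. So the targets are teal (0.4846,-0.1443), blue (0.4744,-0.0499), cream (0.4642,0.0446) and pink (0.4539,0.139). Next I fly to look at teal and pink.

jog_arm --moves '[-1,1,0,0,0,0,1,-1,1,0,0,0,0,1,-1,1,0,0,0,0,1,-1,1,0,0,0,0,1,-1,1,0,0,0,0,1,-1,1,0,0,0,0,1,-1,1,0,0,0,0,1,-1,0,0,0,0,0,1]'

```text
t: 2.3
eef_pos: [0.6577, -0.16, 0.3898]
tool_rot: [-0.0, 0.706, 0.708, 0.0]
contact_force: [-0.4, 0.6, -1.4]
gripper_width: 1.005
grasp_force: 0.0
```

jog_arm --moves '[0,0,0,0,0,0,1,0,0,0,0,0,0,1,0,0,0,0,0,0,1,0,0,0,0,0,0,1,0,0,0,0,0,0,1,0,0,0,0,0,0,1,0,0,0,0,0,0,1,0,0,0,0,0,0,1]'

```text
t: 2.97
eef_pos: [0.655, -0.1596, 0.3915]
tool_rot: [0.0, 0.707, 0.707, 0.0]
contact_force: [-0.4, -0.5, 0.2]
gripper_width: 0.999
grasp_force: 0.0
```

```bash
python3 - <<'E'
from station import *
import cv2,numpy as np,pickle
c=read_camera("wrist"); pickle.dump(c,open("d2.pkl","wb")); cv2.imwrite("pics/w2.png",c["color"])
from h import *
for n,p in(("teal",(.657,-.102,.19)),("pink",(.652,.087,.1))):
    R=cv2.Rodrigues(np.array(c["rvec"],float))[0];q=R@np.array(p)+np.array(c["tvec"]).ravel();print(n,q[:2]/q[2]*c["fx"]+[c["cx"],c["cy"]])
E
```

```text
teal [322.17230828 120.77766041]
pink [317.48481512 -62.53620182]
```

View pics/w2.png

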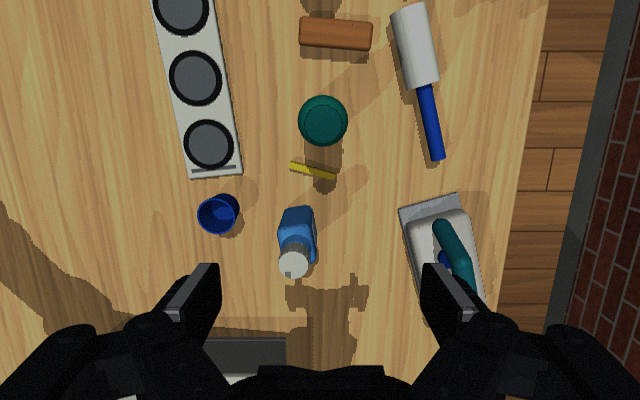

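The wrist view shows the teal cap at about (323,118) and the blue bottle's white cap top at (293,265). Both are unobstructed.

```bash
python3 - <<'E'
from h import *
import pickle
c=pickle.load(open("d2.pkl","rb")); im=c["color"]; hsv=cv2.cvtColor(im,cv2.COLOR_BGR2HSV)
print(hsv[118,295:352].tolist()[::3]); 
m,st,ce=seg(im,(293,265),(270,245,315,285),(180,40,40)); print("blue",st,ce,plane(c,ce,.16),plane(c,(st[0]+(st[2]-1)/2,st[1]+(st[3]-1)/2),.16))
V=im.copy();V[m]=(0,255,255)
g=cv2.GaussianBlur(cv2.resize(hsv[90:155,290:355,2],None,fx=4,fy=4,interpolation=cv2.INTER_CUBIC),(5,5),0)
h=cv2.HoughCircles(g,cv2.HOUGH_GRADIENT,1,5,param1=60,param2=14,minRadius=50,maxRadius=110)
o=cv2.resize(V[90:155,290:355],None,fx=8,fy=8)
if h is not None:
  for x,y,r in h[0][:6]:
    p=(290+(x-1.5)/4,90+(y-1.5)/4); print("circ",p,r/4,plane(c,p,.19).round(4),"exp r",19/1000*c["fx"]/.345)
    cv2.circle(o,(int(2*x),int(2*y)),int(2*r),(0,0,255),1)
cv2.imwrite("pics/m3.png",np.hstack([o[:520],cv2.resize(V[240:305,262:297],(280,520))]))
E
```

```text
[[18, 123, 168], [88, 255, 35], [86, 224, 65], [85, 222, 78], [89, 225, 69], [89, 217, 67], [89, 206, 68], [90, 194, 71], [89, 208, 65], [89, 225, 68], [90, 185, 69], [91, 210, 68], [90, 208, 65], [88, 206, 68], [91, 206, 68], [89, 211, 58], [86, 206, 68], [88, 221, 45], [17, 127, 156]]
blue [278 252  30  27 606] [293.13531353 264.24917492] [ 0.62243219 -0.27247832  0.16      ] [ 0.62163914 -0.2734811   0.16      ]
circ (np.float32(322.5), np.float32(119.25)) 24.875 [ 0.6573 -0.1005  0.19  ] exp r 18.676509194044474
circ (np.float32(322.5), np.float32(120.5)) 25.85 [ 0.6573 -0.1017  0.19  ] exp r 18.676509194044474
circ (np.float32(321.0), np.float32(120.25)) 26.7 [ 0.6558 -0.1015  0.19  ] exp r 18.676509194044474
circ (np.float32(324.0), np.float32(120.25)) 26.8 [ 0.6588 -0.1015  0.19  ] exp r 18.676509194044474
circ (np.float32(322.5), np.float32(122.25)) 24.325 [ 0.6573 -0.1034  0.19  ] exp r 18.676509194044474
circ (np.float32(322.75), np.float32(123.75)) 18.275 [ 0.6576 -0.1049  0.19  ] exp r 18.676509194044474
```

View pics/m3.png

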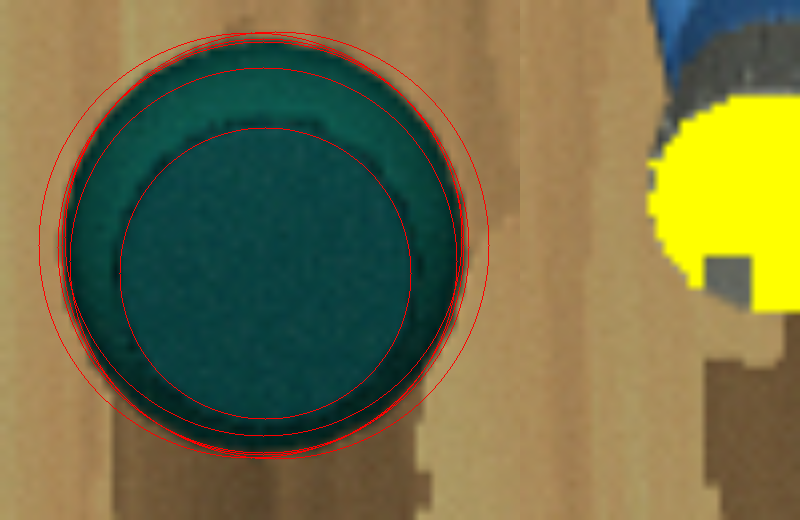

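Teal cap centre is (0.6575,-0.105). The Hough radius of 18.3 px matches the expected 18.7. Blue is (0.622,-0.273). Grasping teal.

jog_arm --moves '[0.9,0.1,0,0,0,0,1,0.9,0,0,0,0,0,1,0.93,0,0,0,0,0,1,0,0,1,0,0,0,1,0,0,1,0,0,0,1,0,0,1,0,0,0,1,0,0,1,0,0,0,1,0,0,1,0,0,0,1]' --grip_force 60

```text
t: 3.68
eef_pos: [0.6569, -0.1053, 0.2905]
tool_rot: [0.0, 0.707, 0.707, 0.0]
contact_force: [0.8, 0.2, -0.4]
gripper_width: 1.0
grasp_force: 0.0
```

jog_arm --moves '[0,0,1,0,0,0,1,0,0,1,0,0,0,1,0,0,1,0,0,0,1,0,0,1,0,0,0,1,0,0,0.9,0,0,0,1,0,0,0.8,0,0,0,1,0,0,0.5,0,0,0,1,0,0,0.4,0,0,0,1]'

```text
t: 4.35
eef_pos: [0.6567, -0.1053, 0.1582]
tool_rot: [-0.0, 0.707, 0.707, -0.0]
contact_force: [0.7, 0.2, -0.2]
gripper_width: 1.0
grasp_force: 0.0
```

jog_arm --moves '[0,0,0,0,0,0,0.6,0,0,0,0,0,0,0.5,0,0,0,0,0,0,0.4,0,0,0,0,0,0,0.3,0,0,0,0,0,0,0.3,0,0,0,0,0,0,0.3,0,0,0,0,0,0,0.3,0,0,0,0,0,0,0.3]'

```text
t: 5.02
eef_pos: [0.6579, -0.1056, 0.1608]
tool_rot: [0.001, 0.707, 0.707, 0.001]
contact_force: [-1.1, -0.5, 6.1]
gripper_width: 0.428
grasp_force: 60.8
```

jog_arm --moves '[0,0,-0.4,0,0,0,0.3,0,0,-0.7,0,0,0,0.3,0,0,-0.7,0,0,0,0.3,0,0,-0.7,0,0,0,0.3,0,-0.3,0,0,0,0,0.3,0,-0.6,0,0,0,0,0.3,0,-0.7,0,0,0,0,0.3,0,-0.7,0,0,0,0,0.3]'

```text
t: 5.68
eef_pos: [0.6093, -0.1053, 0.2082]
tool_rot: [-0.001, 0.707, 0.707, -0.001]
contact_force: [-0.9, -0.3, -2.3]
gripper_width: 0.427
grasp_force: 60.5
```

jog_arm --moves '[-0.25,-0.8,0,0,0,0,0.3,-0.25,-0.8,0,0,0,0,0.3,-0.25,-0.8,0,0,0,0,0.3,-0.25,-0.8,0,0,0,0,0.3,-0.25,-0.8,0,0,0,0,0.3,-0.25,-0.8,0,0,0,0,0.3,-0.25,-0.8,0,0,0,0,0.3,-0.2,-0.4,0,0,0,0,0.3]'

```text
t: 6.35
eef_pos: [0.4879, -0.1448, 0.2084]
tool_rot: [-0.001, 0.707, 0.707, -0.001]
contact_force: [-0.7, 0.0, -1.5]
gripper_width: 0.428
grasp_force: 60.5
```

jog_arm --moves '[0,-0.3,0,0,0,0,0.3,0,0,0,0,0,0,0.3,0,0,0.4,0,0,0,0.3,0,0,0.4,0,0,0,0.3,0,0,0.4,0,0,0,0.3,0,0,0.3,0,0,0,0.3,0,0,0,0,0,0,0.3,0,0,0,0,0,0,0.3]'

```text
t: 7.02
eef_pos: [0.4848, -0.1442, 0.1785]
tool_rot: [-0.001, 0.707, 0.707, -0.0]
contact_force: [-0.5, -0.4, -1.8]
gripper_width: 0.429
grasp_force: 60.5
```

jog_arm --moves '[0,0,0.1,0,0,0,0.3,0,0,0.1,0,0,0,0.3,0,0,0.05,0,0,0,0.3,0,0,0,0,0,0,0.3,0,0,0,0,0,0,0.3,0,0,0,0,0,0,0.3,0,0,0,0,0,0,0.3,0,0,0,0,0,0,0.3]'

```text
t: 7.68
eef_pos: [0.4851, -0.1444, 0.1744]
tool_rot: [0.0, 0.707, 0.707, 0.0]
contact_force: [0.4, -0.1, -1.9]
gripper_width: 0.429
grasp_force: 60.5
```

```bash
python3 - <<'E'
from station import *
import cv2,numpy as np
o=get_obs();print(o["eef_pos"],o["contact_force"])
a=read_camera("side")["color"][90:240,270:430];b=read_camera("scene")["color"][120:230,170:320]
cv2.imwrite("pics/t1.png",np.hstack([cv2.resize(a,(400,375)),cv2.resize(b,(400,375))]))
E
```

```text
[ 0.48507868 -0.14439896  0.17441922] [ 0.43230935 -0.05593606 -1.9164059 ]
```

View pics/t1.png

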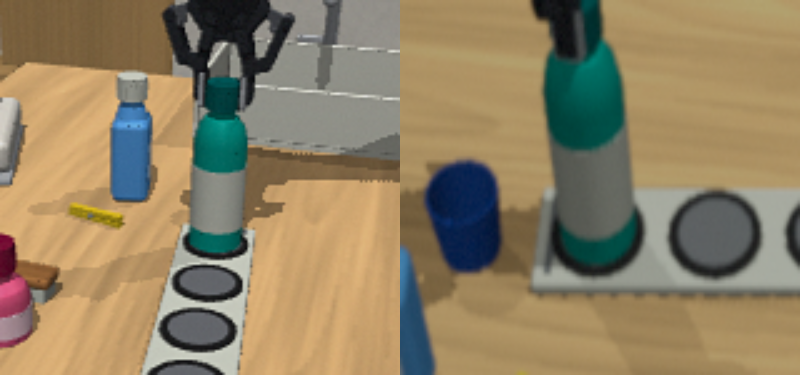

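Teal hangs upright just above its pad at the cup end. I'll lower it the last 1–2 mm, release and retreat.

jog_arm --moves '[0,0,0.05,0,0,0,0.3,0,0,0.05,0,0,0,0.3,0,0,0,0,0,0,0.3,0,0,0,0,0,0,0.45,0,0,0,0,0,0,0.55,0,0,0,0,0,0,0.7,0,0,0,0,0,0,1,0,0,0,0,0,0,1]'

```text
t: 8.45
eef_pos: [0.485, -0.1444, 0.1722]
tool_rot: [-0.0, 0.707, 0.707, -0.0]
contact_force: [0.7, 0.1, 0.2]
gripper_width: 0.948
grasp_force: 0.0
```

jog_arm --moves '[0,0,0,0,0,0,1,0,0,0,0,0,0,1,0,0,-0.3,0,0,0,1,0,0,-0.5,0,0,0,1,0,0,-1,0,0,0,1,0,0,-1,0,0,0,1,0,0,-1,0,0,0,1,0,0,-1,0,0,0,1]'

```text
t: 9.12
eef_pos: [0.4851, -0.1445, 0.2704]
tool_rot: [0.0, 0.707, 0.707, 0.0]
contact_force: [-0.2, -0.4, 0.7]
gripper_width: 0.998
grasp_force: 0.0
```

jog_arm --moves '[-1,1,-1,0,0,0,1,-1,1,-1,0,0,0,1,-1,1,-1,0,0,0,1,-1,1,-1,0,0,0,1,-1,1,0,0,0,0,1,-1,1,0,0,0,0,1,-1,0.85,0,0,0,0,1,-1,0,0,0,0,0,1]'

```text
t: 9.78
eef_pos: [0.6249, -0.3038, 0.3485]
tool_rot: [0.0, 0.706, 0.708, 0.001]
contact_force: [0.1, 0.7, -0.3]
gripper_width: 1.0
grasp_force: 0.0
```

jog_arm --moves '[-1,0,0,0,0,0,1,0,0,0,0,0,0,1,0,0,0,0,0,0,1,0,0,0,0,0,0,1,0,0,0,0,0,0,1,0,0,0,0,0,0,1,0,0,0,0,0,0,1,0,0,0,0,0,0,1]'

```text
t: 10.45
eef_pos: [0.6222, -0.3236, 0.3485]
tool_rot: [0.0, 0.707, 0.707, 0.0]
contact_force: [-0.8, 0.4, -0.7]
gripper_width: 0.999
grasp_force: 0.0
```

```bash
cat > cap.py <<'E'
from station import *
from h import *
import sys
def cap(n,est,h,pic,pad=26):
    c=read_camera("wrist"); R=cv2.Rodrigues(np.array(c["rvec"],float))[0]
    q=R@np.array([est[0],est[1],h])+np.array(c["tvec"]).ravel(); r0=.019*c["fx"]/q[2]; q=q[:2]/q[2]*c["fx"]+[c["cx"],c["cy"]]
    x0,y0=np.maximum((q-45).astype(int),0); im=c["color"][y0:y0+90,x0:x0+90]; big=cv2.resize(im,None,fx=4,fy=4,interpolation=cv2.INTER_CUBIC)
    best=[]
    for ch in list(cv2.split(big))+list(cv2.split(cv2.cvtColor(big,cv2.COLOR_BGR2HSV)))[1:]:
        H=cv2.HoughCircles(cv2.GaussianBlur(ch,(5,5),0),cv2.HOUGH_GRADIENT,1,5,param1=60,param2=14,minRadius=int(3.7*r0),maxRadius=int(4.3*r0))
        if H is not None:
            x,y,r=H[0][0]; p=(x0+(x-1.5)/4,y0+(y-1.5)/4); print(np.round(p,1),"r",r/4,"exp",r0.round(1),plane(c,p,h).round(4)); cv2.circle(big,(int(x),int(y)),int(r),(0,0,255),1)
    print("expected px",q.round(0)); cv2.imwrite(f"pics/{pic}.png",big); o=get_obs(); print(o["t"],o["eef_pos"].round(4))
E
python3 -c "
from cap import *
cap('blue',(.622,-.273),.16,'b1')"
```

```text
[320.5 128.2] r 20.275 exp 19.9 [ 0.6225 -0.2725  0.16  ]
[318.8 129. ] r 20.0 exp 19.9 [ 0.6208 -0.2732  0.16  ]
[320.  129.2] r 19.175 exp 19.9 [ 0.622  -0.2734  0.16  ]
[319.5 129. ] r 20.0 exp 19.9 [ 0.6215 -0.2732  0.16  ]
[320. 129.] r 19.175 exp 19.9 [ 0.622  -0.2732  0.16  ]
expected px [320. 129.]
10.5 [ 0.6221 -0.3239  0.3485]
```

View pics/b1.png

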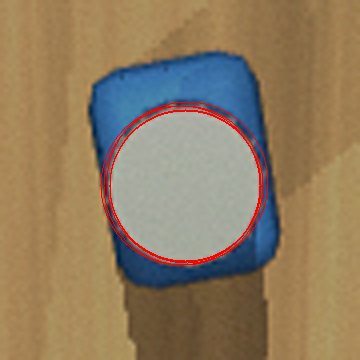

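The Hough circle fits the blue bottle's white cap, centre (0.622,-0.273). Grasping.

jog_arm --moves '[0.9,0,0,0,0,0,1,0.9,0,0,0,0,0,1,0.73,0,0,0,0,0,1,0,0,1,0,0,0,1,0,0,1,0,0,0,1,0,0,1,0,0,0,1,0,0,1,0,0,0,1,0,0,1,0,0,0,1]'

```text
t: 11.17
eef_pos: [0.6221, -0.2733, 0.2476]
tool_rot: [0.0, 0.707, 0.707, 0.0]
contact_force: [0.3, 0.3, 0.8]
gripper_width: 1.001
grasp_force: 0.0
```

jog_arm --moves '[0,0,1,0,0,0,1,0,0,1,0,0,0,1,0,0,1,0,0,0,1,0,0,0.9,0,0,0,1,0,0,0.8,0,0,0,1,0,0,0.6,0,0,0,1,0,0,0.4,0,0,0,1,0,0,0.25,0,0,0,1]'

```text
t: 11.83
eef_pos: [0.6218, -0.2735, 0.1284]
tool_rot: [-0.0, 0.707, 0.707, -0.0]
contact_force: [-0.5, -0.3, 0.2]
gripper_width: 0.998
grasp_force: 0.0
```

jog_arm --moves '[0,0,0,0,0,0,0.6,0,0,0,0,0,0,0.5,0,0,0,0,0,0,0.4,0,0,0,0,0,0,0.3,0,0,0,0,0,0,0.3,0,0,0,0,0,0,0.3,0,0,0,0,0,0,0.3,0,0,0,0,0,0,0.3]'

```text
t: 12.5
eef_pos: [0.6227, -0.2742, 0.1306]
tool_rot: [0.001, 0.707, 0.707, 0.0]
contact_force: [-0.7, -0.1, 5.3]
gripper_width: 0.425
grasp_force: 60.5
```

Teal now stands near the straight line to pad b, so I go in +y first and then -x.

jog_arm --moves '[0,0,-0.4,0,0,0,0.3,0,0,-0.7,0,0,0,0.3,0,0,-0.8,0,0,0,0.3,0,0,-0.7,0,0,0,0.3,0,0,-0.4,0,0,0,0.3,0.4,0,0,0,0,0,0.3,0.7,0,0,0,0,0,0.3,0.8,0,0,0,0,0,0.3]'

```text
t: 13.17
eef_pos: [0.6212, -0.2345, 0.1884]
tool_rot: [-0.001, 0.707, 0.707, -0.0]
contact_force: [-0.4, 0.1, -2.8]
gripper_width: 0.428
grasp_force: 60.4
```

jog_arm --moves '[0.9,0,0,0,0,0,0.3,0.9,0,0,0,0,0,0.3,0.9,0,0,0,0,0,0.3,0.9,0,0,0,0,0,0.3,0.9,0,0,0,0,0,0.3,0.9,0,0,0,0,0,0.3,0.9,0,0,0,0,0,0.3,0.9,0,0,0,0,0,0.3]'

```text
t: 13.83
eef_pos: [0.6209, -0.0881, 0.1881]
tool_rot: [-0.001, 0.706, 0.708, -0.0]
contact_force: [0.0, 0.2, -1.9]
gripper_width: 0.424
grasp_force: 60.4
```

jog_arm --moves '[0.9,0,0,0,0,0,0.3,0.7,0,0,0,0,0,0.3,0.47,0,0,0,0,0,0.3,0,-0.5,0,0,0,0,0.3,0,-0.8,0,0,0,0,0.3,0,-0.8,0,0,0,0,0.3,0,-0.8,0,0,0,0,0.3,0,-0.8,0,0,0,0,0.3]'

```text
t: 14.5
eef_pos: [0.5463, -0.0513, 0.189]
tool_rot: [-0.0, 0.708, 0.707, -0.001]
contact_force: [0.4, -0.3, -2.5]
gripper_width: 0.428
grasp_force: 60.5
```

jog_arm --moves '[0,-0.8,0,0,0,0,0.3,0,-0.8,0,0,0,0,0.3,0,-0.8,0,0,0,0,0.3,0,-0.8,0,0,0,0,0.3,0,-0.48,0,0,0,0,0.3,0,0,0,0,0,0,0.3,0,0,0.4,0,0,0,0.3,0,0,0.4,0,0,0,0.3]'

```text
t: 15.17
eef_pos: [0.4758, -0.0505, 0.1733]
tool_rot: [0.001, 0.707, 0.707, 0.001]
contact_force: [1.0, -0.1, -2.2]
gripper_width: 0.429
grasp_force: 60.5
```

jog_arm --moves '[0,0,0.5,0,0,0,0.3,0,0,0.4,0,0,0,0.3,0,0,0.3,0,0,0,0.3,0,0,0.1,0,0,0,0.3,0,0,0,0,0,0,0.3,0,0,0,0,0,0,0.3,0,0,0,0,0,0,0.3,0,0,0,0,0,0,0.3]'

```text
t: 15.83
eef_pos: [0.4748, -0.0504, 0.1477]
tool_rot: [0.0, 0.707, 0.707, 0.0]
contact_force: [-0.3, -0.1, -2.6]
gripper_width: 0.421
grasp_force: 60.5
```

jog_arm --moves '[0,0,0.1,0,0,0,0.3,0,0,0.1,0,0,0,0.3,0,0,0.05,0,0,0,0.3,0,0,0,0,0,0,0.3,0,0,0,0,0,0,0.45,0,0,0,0,0,0,0.55,0,0,0,0,0,0,0.7,0,0,0,0,0,0,1]'

```text
t: 16.5
eef_pos: [0.4745, -0.0504, 0.1423]
tool_rot: [0.0, 0.707, 0.707, 0.0]
contact_force: [-0.2, -0.2, -0.0]
gripper_width: 0.817
grasp_force: 0.0
```

jog_arm --moves '[0,0,0,0,0,0,1,0,0,0,0,0,0,1,0,0,0,0,0,0,1,0,0,-0.5,0,0,0,1,0,0,-1,0,0,0,1,0,0,-1,0,0,0,1,0,0,-1,0,0,0,1,0,0,-1,0,0,0,1]'

```text
t: 17.17
eef_pos: [0.4743, -0.0504, 0.234]
tool_rot: [0.0, 0.707, 0.707, 0.0]
contact_force: [0.1, -0.3, -0.6]
gripper_width: 0.999
grasp_force: 0.0
```

jog_arm --moves '[0.5,1,-0.7,0,0,0,1,0.5,1,-0.7,0,0,0,1,0.5,1,-0.7,0,0,0,1,0.5,1,-0.7,0,0,0,1,0.5,1,-0.7,0,0,0,1,0.5,1,-0.7,0,0,0,1,0.5,1,-0.7,0,0,0,1,0.5,1,-0.7,0,0,0,1]'

```text
t: 17.83
eef_pos: [0.6351, 0.0301, 0.3459]
tool_rot: [0.0, 0.707, 0.707, 0.0]
contact_force: [0.3, -0.2, -0.8]
gripper_width: 0.999
grasp_force: 0.0
```

jog_arm --moves '[0.3,0.9,0,0,0,0,1,0,0,0,0,0,0,1,0,0,0,0,0,0,1,0,0,0,0,0,0,1,0,0,0,0,0,0,1,0,0,0,0,0,0,1,0,0,0,0,0,0,1,0,0,0,0,0,0,1]'

```text
t: 18.5
eef_pos: [0.6521, 0.0353, 0.3445]
tool_rot: [0.0, 0.707, 0.707, 0.0]
contact_force: [-0.1, -0.3, -0.7]
gripper_width: 1.001
grasp_force: 0.0
```

```bash
python3 -c "
from cap import *
cap('pink',(.651,.087),.10,'p1')
b=cv2.resize(read_camera('scene')['color'][110:230,180:340],(480,360))
cv2.imwrite('pics/p1b.png',np.hstack([cv2.imread('pics/p1.png')[:,:300],b]))"
```

```text
[323.8 124. ] r 18.1 exp 17.1 [0.6561 0.0875 0.1   ]
[313.5 122. ] r 16.1 exp 17.1 [0.6448 0.0897 0.1   ]
[323.  123.8] r 16.725 exp 17.1 [0.6553 0.0878 0.1   ]
[322. 124.] r 17.275 exp 17.1 [0.6542 0.0875 0.1   ]
[323.  123.8] r 16.725 exp 17.1 [0.6553 0.0878 0.1   ]
expected px [319. 124.]
18.55 [0.6522 0.0354 0.3445]
```

View pics/p1b.png

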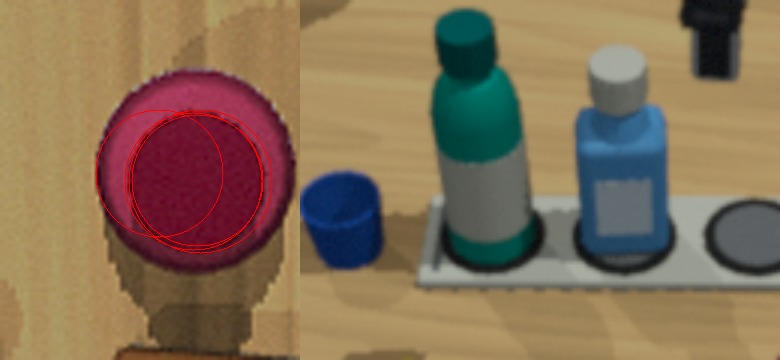

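Pink cap: (0.6555,0.0878), from three agreeing circles, with the leftmost one an outlier. Teal and blue stand on their pads. Grasping pink.

jog_arm --moves '[0.9,0.165,0,0,0,0,1,0.9,0,0,0,0,0,1,0.82,0,0,0,0,0,1,0,0,1,0,0,0,1,0,0,1,0,0,0,1,0,0,1,0,0,0,1,0,0,1,0,0,0,1,0,0,1,0,0,0,1]'

```text
t: 19.27
eef_pos: [0.6556, 0.088, 0.2435]
tool_rot: [0.0, 0.707, 0.707, 0.0]
contact_force: [0.1, 0.5, -0.8]
gripper_width: 0.999
grasp_force: 0.0
```

jog_arm --moves '[0,0,1,0,0,0,1,0,0,1,0,0,0,1,0,0,1,0,0,0,1,0,0,1,0,0,0,1,0,0,1,0,0,0,1,0,0,1,0,0,0,1,0,0,0.9,0,0,0,1,0,0,0.8,0,0,0,1]'

```text
t: 19.93
eef_pos: [0.6554, 0.0879, 0.089]
tool_rot: [-0.0, 0.707, 0.707, -0.0]
contact_force: [0.9, -0.4, -0.2]
gripper_width: 0.998
grasp_force: 0.0
```

jog_arm --moves '[0,0,0.6,0,0,0,1,0,0,0.4,0,0,0,1,0,0,0,0,0,0,0.7,0,0,0,0,0,0,0.5,0,0,0,0,0,0,0.4,0,0,0,0,0,0,0.3,0,0,0,0,0,0,0.3,0,0,0,0,0,0,0.3]'

```text
t: 20.6
eef_pos: [0.6564, 0.0882, 0.0717]
tool_rot: [0.0, 0.707, 0.707, 0.001]
contact_force: [-2.9, 0.1, 6.8]
gripper_width: 0.426
grasp_force: 59.8
```

jog_arm --moves '[0,0,0,0,0,0,0.3,0,0,0,0,0,0,0.3,0,0,-0.4,0,0,0,0.3,0,0,-0.7,0,0,0,0.3,0,0,-0.8,0,0,0,0.3,0,0,-0.7,0,0,0,0.3,0,0,-0.4,0,0,0,0.3,0,-0.4,0,0,0,0,0.3]'

```text
t: 21.27
eef_pos: [0.6503, 0.0881, 0.1333]
tool_rot: [0.002, 0.707, 0.707, 0.002]
contact_force: [-0.1, -1.1, -2.7]
gripper_width: 0.428
grasp_force: 60.3
```

jog_arm --moves '[0.32,-0.8,0,0,0,0,0.3,0.32,-0.8,0,0,0,0,0.3,0.32,-0.8,0,0,0,0,0.3,0.32,-0.8,0,0,0,0,0.3,0.32,-0.8,0,0,0,0,0.3,0.32,-0.8,0,0,0,0,0.3,0.32,-0.8,0,0,0,0,0.3,0.32,-0.8,0,0,0,0,0.3]'

```text
t: 21.93
eef_pos: [0.5177, 0.1391, 0.1298]
tool_rot: [-0.0, 0.707, 0.707, -0.001]
contact_force: [0.3, 0.4, -1.2]
gripper_width: 0.427
grasp_force: 60.3
```

jog_arm --moves '[0,-0.8,0,0,0,0,0.3,0,-0.8,0,0,0,0,0.3,0,-0.8,0,0,0,0,0.3,0,-0.6,0,0,0,0,0.3,0,-0.28,0,0,0,0,0.3,0,0,0,0,0,0,0.3,0,0,0.4,0,0,0,0.3,0,0,0.4,0,0,0,0.3]'

```text
t: 22.6
eef_pos: [0.4553, 0.1394, 0.1141]
tool_rot: [0.0, 0.707, 0.707, 0.001]
contact_force: [0.3, 1.0, -3.2]
gripper_width: 0.428
grasp_force: 60.3
```

jog_arm --moves '[0,0,0.5,0,0,0,0.3,0,0,0.4,0,0,0,0.3,0,0,0.3,0,0,0,0.3,0,0,0.1,0,0,0,0.3,0,0,0,0,0,0,0.3,0,0,0,0,0,0,0.3,0,0,0,0,0,0,0.3,0,0,0,0,0,0,0.3]'

```text
t: 23.27
eef_pos: [0.4545, 0.1393, 0.0887]
tool_rot: [0.0, 0.707, 0.707, 0.0]
contact_force: [0.5, 0.3, -2.6]
gripper_width: 0.426
grasp_force: 60.3
```

jog_arm --moves '[0,0,0.1,0,0,0,0.3,0,0,0.1,0,0,0,0.3,0,0,0.05,0,0,0,0.3,0,0,0,0,0,0,0.3,0,0,0,0,0,0,0.45,0,0,0,0,0,0,0.55,0,0,0,0,0,0,0.7,0,0,0,0,0,0,1]'

```text
t: 23.93
eef_pos: [0.4543, 0.1393, 0.0833]
tool_rot: [0.0, 0.707, 0.707, 0.0]
contact_force: [-0.4, 0.1, -0.6]
gripper_width: 0.812
grasp_force: 0.0
```

jog_arm --moves '[0,0,0,0,0,0,1,0,0,0,0,0,0,1,0,0,-0.3,0,0,0,1,0,0,-0.7,0,0,0,1,0,0,-1,0,0,0,1,0,0,-1,0,0,0,1,0,0,-1,0,0,0,1,0,0,-1,0,0,0,1]'

```text
t: 24.6
eef_pos: [0.454, 0.1391, 0.1847]
tool_rot: [0.0, 0.707, 0.707, 0.0]
contact_force: [0.1, -0.1, 0.3]
gripper_width: 0.998
grasp_force: 0.0
```

jog_arm --moves '[0.5,1,-1,0,0,0,1,0.5,1,-1,0,0,0,1,0.5,1,-1,0,0,0,1,0.5,1,-1,0,0,0,1,0.5,1,-1,0,0,0,1,0.5,1,-1,0,0,0,1,0.5,1,-1,0,0,0,1,0.5,1,-1,0,0,0,1]'

```text
t: 25.27
eef_pos: [0.6147, 0.2195, 0.3448]
tool_rot: [0.0, 0.707, 0.707, 0.0]
contact_force: [0.6, 0.2, 0.2]
gripper_width: 0.996
grasp_force: 0.0
```

jog_arm --moves '[0,0.3,0,0,0,0,1,0,0,0,0,0,0,1,0,0,0,0,0,0,1,0,0,0,0,0,0,1,0,0,0,0,0,0,1,0,0,0,0,0,0,1,0,0,0,0,0,0,1,0,0,0,0,0,0,1]'

```text
t: 25.93
eef_pos: [0.6198, 0.219, 0.3432]
tool_rot: [-0.0, 0.707, 0.707, -0.0]
contact_force: [0.1, 0.0, -0.5]
gripper_width: 0.997
grasp_force: 0.0
```

```bash
python3 -c "
from cap import *
cap('cream',(.621,.272),.13,'c1')
b=cv2.resize(read_camera('scene')['color'][130:230,300:450],(540,360))
cv2.imwrite('pics/c1b.png',np.hstack([cv2.imread('pics/c1.png')[:,:260],b]))"
```

```text
[323.2 124.5] r 17.4 exp 18.6 [0.6229 0.2724 0.13  ]
[323.2 124. ] r 17.95 exp 18.6 [0.6229 0.2729 0.13  ]
[323.2 124. ] r 18.5 exp 18.6 [0.6229 0.2729 0.13  ]
[323.2 124. ] r 17.95 exp 18.6 [0.6229 0.2729 0.13  ]
expected px [321. 125.]
25.9833 [0.6199 0.2191 0.3433]
```

View pics/c1b.png

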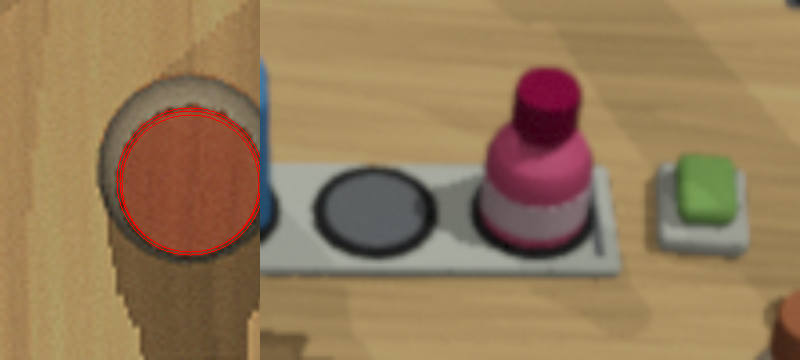

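Cream cap is at (0.623,0.273), and pink stands centred on the pad by the soap dish. Grasping cream.

jog_arm --moves '[0.9,0.15,0,0,0,0,1,0.9,0,0,0,0,0,1,0.89,0,0,0,0,0,1,0,0,1,0,0,0,1,0,0,1,0,0,0,1,0,0,1,0,0,0,1,0,0,1,0,0,0,1,0,0,1,0,0,0,1]'

```text
t: 26.7
eef_pos: [0.6228, 0.2746, 0.2423]
tool_rot: [-0.0, 0.707, 0.708, 0.0]
contact_force: [0.6, 0.6, 0.6]
gripper_width: 1.001
grasp_force: 0.0
```

jog_arm --moves '[0,0,1,0,0,0,1,0,0,1,0,0,0,1,0,0,1,0,0,0,1,0,0,1,0,0,0,1,0,0,1,0,0,0,1,0,0,0.9,0,0,0,1,0,0,0.6,0,0,0,1,0,0,0.4,0,0,0,1]'

```text
t: 27.37
eef_pos: [0.6223, 0.2738, 0.1035]
tool_rot: [-0.0, 0.707, 0.707, -0.001]
contact_force: [0.3, -0.0, 0.0]
gripper_width: 0.996
grasp_force: 0.0
```

jog_arm --moves '[0,0,0.25,0,0,0,1,0,0,0,0,0,0,1,0,0,0,0,0,0,0.7,0,0,0,0,0,0,0.5,0,0,0,0,0,0,0.4,0,0,0,0,0,0,0.3,0,0,0,0,0,0,0.3,0,0,0,0,0,0,0.3]'

```text
t: 28.03
eef_pos: [0.6236, 0.2733, 0.1014]
tool_rot: [0.0, 0.707, 0.707, 0.001]
contact_force: [-2.6, -0.1, 5.0]
gripper_width: 0.427
grasp_force: 59.9
```

jog_arm --moves '[0,0,0,0,0,0,0.3,0,0,0,0,0,0,0.3,0,0,-0.4,0,0,0,0.3,0,0,-0.7,0,0,0,0.3,0,0,-0.8,0,0,0,0.3,0,0,-0.7,0,0,0,0.3,0,0,-0.4,0,0,0,0.3,-0.42,0,0,0,0,0,0.3]'

```text
t: 28.7
eef_pos: [0.624, 0.2674, 0.1633]
tool_rot: [0.0, 0.706, 0.708, 0.003]
contact_force: [0.7, 1.2, -2.3]
gripper_width: 0.422
grasp_force: 60.2
```

jog_arm --moves '[-0.9,0,0,0,0,0,0.3,-0.9,0,0,0,0,0,0.3,-0.9,0,0,0,0,0,0.3,-0.9,0,0,0,0,0,0.3,-0.9,0,0,0,0,0,0.3,-0.9,0,0,0,0,0,0.3,-0.9,0,0,0,0,0,0.3,-0.9,0,0,0,0,0,0.3]'

```text
t: 29.37
eef_pos: [0.622, 0.117, 0.1591]
tool_rot: [-0.0, 0.708, 0.706, -0.001]
contact_force: [0.8, -0.0, -2.4]
gripper_width: 0.426
grasp_force: 60.2
```

jog_arm --moves '[-0.9,0,0,0,0,0,0.3,-0.9,0,0,0,0,0,0.3,-0.9,0,0,0,0,0,0.3,-0.7,0,0,0,0,0,0.3,-0.4,0,0,0,0,0,0.3,0,-0.5,0,0,0,0,0.3,0,-0.8,0,0,0,0,0.3,0,-0.8,0,0,0,0,0.3]'

```text
t: 30.03
eef_pos: [0.5799, 0.0451, 0.1598]
tool_rot: [-0.0, 0.707, 0.707, -0.0]
contact_force: [-0.0, 1.0, -2.0]
gripper_width: 0.423
grasp_force: 60.3
```

jog_arm --moves '[0,-0.8,0,0,0,0,0.3,0,-0.8,0,0,0,0,0.3,0,-0.8,0,0,0,0,0.3,0,-0.8,0,0,0,0,0.3,0,-0.8,0,0,0,0,0.3,0,-0.8,0,0,0,0,0.3,0,-0.7,0,0,0,0,0.3,0,-0.34,0,0,0,0,0.3]'

```text
t: 30.7
eef_pos: [0.4616, 0.0452, 0.16]
tool_rot: [-0.001, 0.707, 0.708, -0.001]
contact_force: [-1.2, -0.7, -1.2]
gripper_width: 0.426
grasp_force: 60.3
```

jog_arm --moves '[0,0,0,0,0,0,0.3,0,0,0.4,0,0,0,0.3,0,0,0.5,0,0,0,0.3,0,0,0.5,0,0,0,0.3,0,0,0.4,0,0,0,0.3,0,0,0.3,0,0,0,0.3,0,0,0,0,0,0,0.3,0,0,0,0,0,0,0.3]'

```text
t: 31.37
eef_pos: [0.4641, 0.0445, 0.1177]
tool_rot: [-0.0, 0.707, 0.707, -0.001]
contact_force: [0.3, -0.1, -1.3]
gripper_width: 0.428
grasp_force: 60.3
```

Releasing 5 mm lower and retreating up, then +x, for a wrist check of the tray.

jog_arm --moves '[0,0,0.1,0,0,0,0.3,0,0,0.1,0,0,0,0.3,0,0,0.05,0,0,0,0.3,0,0,0,0,0,0,0.3,0,0,0,0,0,0,0.45,0,0,0,0,0,0,0.55,0,0,0,0,0,0,0.7,0,0,0,0,0,0,1]'

```text
t: 32.03
eef_pos: [0.4645, 0.0447, 0.1134]
tool_rot: [0.0, 0.707, 0.707, 0.0]
contact_force: [-0.5, -0.7, -0.6]
gripper_width: 0.816
grasp_force: 0.0
```

jog_arm --moves '[0,0,0,0,0,0,1,0,0,0,0,0,0,1,0,0,-0.3,0,0,0,1,0,0,-0.7,0,0,0,1,0,0,-1,0,0,0,1,0,0,-1,0,0,0,1,0,0,-1,0,0,0,1,0,0,-1,0,0,0,1]'

```text
t: 32.7
eef_pos: [0.4642, 0.0446, 0.2147]
tool_rot: [0.0, 0.707, 0.707, 0.0]
contact_force: [0.4, -0.1, -1.1]
gripper_width: 1.003
grasp_force: 0.0
```

jog_arm --moves '[0,0,-1,0,0,0,1,0,0,-1,0,0,0,1,-1,0,-1,0,0,0,1,-1,0,-1,0,0,0,1,-1,0,-1,0,0,0,1,-1,0,-1,0,0,0,1,-1,0,-1,0,0,0,1,-1,0,-1,0,0,0,1]'

```text
t: 33.37
eef_pos: [0.4638, -0.0764, 0.3748]
tool_rot: [0.0, 0.707, 0.707, 0.0]
contact_force: [1.0, -0.5, -0.6]
gripper_width: 1.002
grasp_force: 0.0
```

jog_arm --moves '[-1,0,0,0,0,0,1,-1,0,0,0,0,0,1,-1,0,0,0,0,0,1,-1,0,0,0,0,0,1,0,0,0,0,0,0,1,0,0,0,0,0,0,1,0,0,0,0,0,0,1,0,0,0,0,0,0,1]'

```text
t: 34.03
eef_pos: [0.4644, -0.1542, 0.3734]
tool_rot: [-0.0, 0.706, 0.708, 0.0]
contact_force: [-0.6, 0.2, 0.5]
gripper_width: 1.001
grasp_force: 0.0
```

```bash
python3 - <<'E'
from station import *
import cv2,numpy as np
o=get_obs();print(o["t"],o["eef_pos"])
a=read_camera("wrist")["color"];b=read_camera("side")["color"][100:300,270:430];c=read_camera("scene")["color"][120:230,170:450]
top=np.hstack([cv2.resize(a,(480,300)),cv2.resize(b,(320,300))[:, :320]])
cv2.imwrite("pics/f.png",np.vstack([top,cv2.resize(c,(800,300))]))
E
```

```text
34.0333 [ 0.46441057 -0.1542206   0.37338763]
```

View pics/f.png

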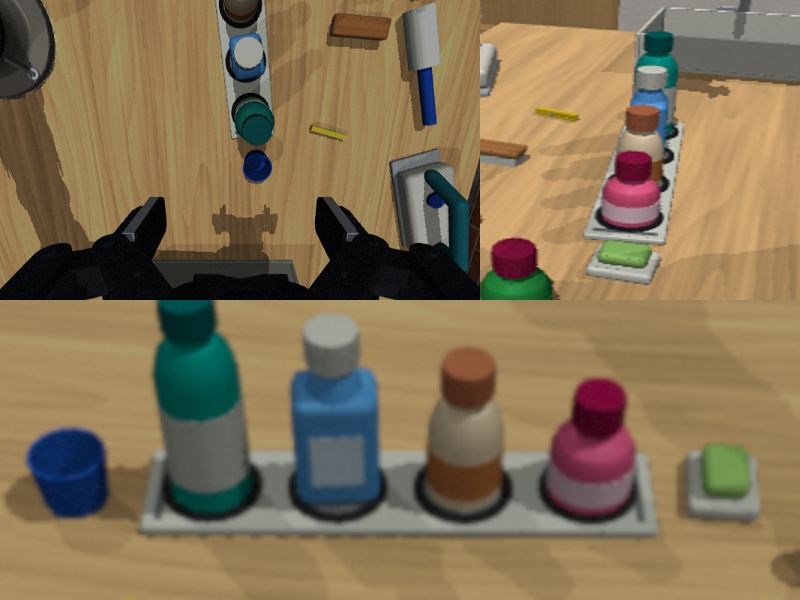

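All four stand upright and centred on their pads in the right order (cup, teal, blue, cream, pink, dish). The cup and dish haven't moved and the arm is clear, so I'm handing in.

```bash
python3 -c "
from station import *
print(hand_in())"
```

```text
the job is handed in; nothing more can be done
None
```

The job is handed in (no verdict came back): at about 34 s of the 102 s, the final pictures show teal, blue, cream and pink released, upright and centred on the pads from the dosing cup to the soap dish, with the cup and dish where they were.

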